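# Weigh a refill cartridge by hand and bed it in its carousel well

### The arm

A 6-joint arm with a two-finger parallel gripper is mounted at the origin on the work surface. World frame = base frame: x ahead of the robot, y to its left, z up, the work surface at z = 0. Lengths are in mm, angles in rad, forces in N, time in s.
With the tool pointing down it reaches from about 350 to 775 mm from the base axis. Payload 7.3 kg.
Tool frame: the origin (TCP) lies on the mounting face of the last link; the fingertips stand 178 mm ahead of it and the grasp point (between the pads) lies 159 mm ahead of it; z points along the fingers, y is the line along which they close (so a half turn about z gives the same grasp; the last joint's range is limited). The gripper opens to 92 mm and grips with 3 to 60 N. Pads are 19 mm wide; open, the fingers measure 130 mm over their backs; the gripper's body (75 mm by 190 mm) begins 47 mm behind the grasp point.
Start: joints at [0.983, 0.342, 1.524, -0, 1.275, -0.146], TCP at [224.452, 474.604, 404.741] pointing down, gripper open.
Joint ranges: [-2.53, 2.53], [-0.77, 2.02], [0.04, 2.7], [-1, 4.14], [0.28, 2.66], [-3.11, 3.11]. Speed limits (rad/s): [2.57, 2.57, 3.14, 3.14, 3.14, 3.14].

### API

Orientations are given as [roll, pitch, yaw] about the fixed x, y, z axes, in that order (R = Rz(yaw) Ry(pitch) Rx(roll)).
In Python, from plant import bot gives the robot as it stands.
- The arm moves only by the tool shift_gripper, called after "Call:" by a JSON object that holds its "fn" and its "kwargs", one argument or row to a line. Schema: {"type":"object","properties":{"motion":{"type":"array","items":{"type":"array","items":{"type":"number"},"minItems":5,"maxItems":5},"minItems":1,"maxItems":5},"only":{"type":"string"},"quiet":{"type":"boolean"},"lines":{"type":"string"}},"required":["motion"],"additionalProperties":false}. motion is a list of rows, 1 to 5 of them, each of 5 numbers: the finger opening in mm, then dx, dy, dz in a scale on which 1.0 is 100 cm, then a turn about the tool's z in a scale on which 1.0 is pi rad; each row is the pose to reach, as a shift and turn from the pose commanded when the call began, along the tool's axes at that moment; what a row does not reach only later rows make up. A row lasts 1/8 s, in which the tool goes at most 62.5 mm and 0.188 rad, less where a joint would pass 70% of its speed; a pose out of reach is approached as far as the arm can. The fingers move at their own pace and stop on an object; the grip force is fixed at half the most. Time passes only in rows, so rows that do not move let the fingers close. The tool returns the time, the measured TCP pose, the force, the opening and the grip force at its end. only (a regular expression) keeps the lines of the reply that match it, lines (a string "A,B") keeps lines A to B, and quiet returns only ok. Shift and turn numbers lie between -1 and 1, and a call with a number outside is refused. Input that does not fit is refused with a message, and nothing moves.
- bot.get_obs(): the state, without advancing time (a new reading comes with each control period).
- bot.capture(name): name is "side" or "top"; returns a dict with "color" (420x560x3 uint8, red, green, blue), "K" (3x3 intrinsics, pixels), "k1" (the pictures are not rectified: a ray, as slopes to the right and down, at radius r is drawn at 1 + k1 r^2 times it, then the intrinsics apply), "R" (3x3) and "t" (3): a world point X has camera coordinates R X + t. Camera axes: x right, y down, z forward; pixel columns grow to the right and rows downward; lengths in mm; the calibration is good to about 2 mm. A picture is of the moment at which its call begins. There is no depth.
- bot.close_job(): hands the job in; it is judged then, once.
The state is a dict: "time": time; "joint_positions": joint angles; "dq": joint speeds; "tau": joint torques, N m; "tool_pos": TCP position; "tcp_rot": TCP orientation; "contact_force": force on the tool from outside, world axes, zero at the start; "moment": the same for the moment, N m; "grip_width": finger opening in mm; "finger_force": force on a finger pad.
Only numpy, scipy, OpenCV 4.12 (cv2) and the standard library are available. Lean on these libraries where they do the work, as an engineer would, in place of code of your own. Each camera call takes 0.05 s, during which the arm holds its last target. There are 200 camera calls.

### The job

Pick up the amber refill cartridge, hold it clear of the ledge for a moment and judge its mass from the load on your wrist. Put it upright in the carousel well for its class - red rim if it is lighter than 240 g (spent), yellow rim for 240 to 380 g (part used), blue rim if heavier than 380 g (full) - and bed it there with a steady downward push of about 10 N; the wells are sprung at unknown depths, so feel for the pad, and never load the carousel with more than 22 N. Then let go and leave the cartridge standing in its well, without disturbing the bottle, mortar, nail file or latch box.

Things in the scene. Friction and masses are not known exactly. Their poses are not given: they have to be found in the camera images.
- cartridge: Sealed upright refill cartridge: amber cylinder 46 mm in diameter with a white cap 43 mm in diameter, the cap being the top 22 mm; 110 mm high in all, a black band 70-76 mm up. Origin at the centre of its underside, z up. It weighs 100 to 520 g, differing each time, which cannot be seen. Stands loose on the ledge.
- carousel: Carousel pill dispenser, fixed, locked against turning: grey base disc 230 mm across, 10 mm thick; three upright clear tubes (wells) with axes 75 mm from its centre, mouths 75 mm above the ledge; black centre knob 70 mm high. Coloured rims: red on its +x axis, yellow 120 degrees counter-clockwise from red seen from above, blue 120 degrees clockwise. Origin: centre of underside, z up.
- well_red (a point): Centre of the mouth of the red-rimmed well (spent, under 240 g), z up. Bore 49.6 mm in diameter, widening to 55.6 mm over the top 9 mm. Inside is a flat damped pad on a spring of 3 N per mm, 12 mm travel; unloaded, it lies 25 to 45 mm below the mouth, different in each well and each time, not measured.
- well_yellow (a point): Centre of the mouth of the yellow-rimmed well (part used, 240 to 380 g), z up. Same sizes, pad and spring as the red one, its own unknown pad depth.
- well_blue (a point): Centre of the mouth of the blue-rimmed well (full, over 380 g), z up. Same sizes, pad and spring as the red one, its own unknown pad depth.
- bottle: Bystander: closed amber bottle with black cap and paper label, 52 mm in diameter, 95 mm high, loose; origin at the centre of its underside.
- mortar: Bystander: white ceramic mortar 92 mm in diameter at the rim, 60 mm high, with its pestle (one piece with it) leaning out to about 93 mm high; loose; origin at the centre of its underside.
- nail_file: Bystander: steel nail file with black handle, lying flat, 160 mm long along its x, 18 mm wide, 7 mm thick at most; loose; origin on the ledge at mid-length, within 10 mm.
- latch_box: Bystander: small closed grey plastic box with a steel spring latch on its -x side, 75 x 110 x 43 mm, loose; origin at the centre of its underside.

How it is judged (in metres and radians):
On the way, in this order (a step that is already met when the one before it is completed fails the run):
1. the cartridge is held by the fingers at least 25 mm clear of the ledge, away from the carousel (height (world z) of cartridge above 0.025 m and contact force between the fingers and cartridge above 1 N and contact force between cartridge and carousel below 0.1 N), for 0.3 s.
2. the cartridge stands in a well and is pressed on its pad with at least 8 N (its own weight included) (((horizontal distance between cartridge and well_red below 0.006 m and z of cartridge in the frame of well_red below -0.018 m) or (horizontal distance between cartridge and well_yellow below 0.006 m and z of cartridge in the frame of well_yellow below -0.018 m) or (horizontal distance between cartridge and well_blue below 0.006 m and z of cartridge in the frame of well_blue below -0.018 m)) and contact force between cartridge and carousel above 8 N), for 0.15 s.
At the end, for the whole second after the job is handed in: The cartridge stands released and at rest in the well of its class (red under 240 g, yellow 240 to 380 g, blue over 380 g; within 35 g of a limit either neighbour is accepted), its axis within 6 mm of the well's and within 0.12 rad of upright, its underside at least 18 mm below the mouth ((((horizontal distance between cartridge and well_red below 0.006 m and z of cartridge in the frame of well_red below -0.018 m) and contact force between cartridge and carousel between 0.3 and 2.7 N) or ((horizontal distance between cartridge and well_yellow below 0.006 m and z of cartridge in the frame of well_yellow below -0.018 m) and contact force between cartridge and carousel between 2.01 and 4.07 N) or ((horizontal distance between cartridge and well_blue below 0.006 m and z of cartridge in the frame of well_blue below -0.018 m) and contact force between cartridge and carousel above 3.38 N)) and angle between cartridge's own z axis and vertical below 0.12 rad and linear speed of cartridge below 0.02 m/s and contact force between the fingers and cartridge below 0.1 N); the robot touches nothing.
It fails at once if the carousel is loaded with more than 22 N by the cartridge or the robot (contact force between any of cartridge, the arm, the fingers and carousel above 22 N).
It fails at once if a bystander (bottle, mortar, nail file, latch box) is moved more than 15 mm (distance of any of bottle, mortar, nail_file, latch_box from where it was at the start of the episode above 0.015 m).
It fails at once if the cartridge is tipped over (more than 0.7 rad) (angle between cartridge's own z axis and vertical above 0.7 rad).
It also fails if it takes over 54 s, if anything falls off the work surface, if the arm or the gripper's body presses on something with over 40 N, if the wrist force passes 120 N, or if a joint passes its speed limit or range.

## Working session

There is one attempt and no reset: what is moved stays moved. The work goes in short steps, Python scripts to look and compute and a tool call to move; the robot and the scene stay as the last step left them, time stands still between calls to the robot, and variables do not carry over. Pictures are saved under pics/ and viewed, at most 10 in all, crops included, and the job is handed in when it is done.

```bash
ls; mkdir -p pics; python3 - <<'E'
from plant import bot
import cv2
o=bot.get_obs(); print({k:o[k] for k in o})
for n in("top","side"):
    c=bot.capture(n); cv2.imwrite(f"pics/{n}0.png",c["color"][:,:,::-1]); print(n,c["K"],c["k1"],c["R"],c["t"])
    import numpy as np; np.savez(f"{n}0.npz",**c)
E
```

```text
pics
plant.py
{'time': 0.0, 'joint_positions': array([ 9.82964540e-01,  3.42737842e-01,  1.52501025e+00, -3.06007277e-05,
        1.27541720e+00, -1.46003078e-01]), 'dq': array([-1.33784928e-03, -2.56180113e-04,  1.10999528e-03, -2.81332788e-03,
        4.68108510e-05, -4.69161973e-05]), 'tau': array([-1.83052503e-03, -4.31229794e+01, -2.44220513e+01,  7.15612387e-02,
        5.61025995e-02, -9.45713396e-05]), 'tool_pos': array([224.39654318, 474.47938628, 404.03927033]), 'tcp_rot': array([-3.14003249e+00, -1.99844811e-04,  2.69977272e+00]), 'contact_force': array([0.69986281, 0.18439298, 0.269147  ]), 'moment': array([0.04218711, 0.01011628, 0.03072377]), 'finger_force': 0.0, 'grip_width': 91.78136566029814}
top [[410.69101997   0.         278.68387859]
 [  0.         410.69101997 213.93114062]
 [  0.           0.           1.        ]] -0.10369024665576988 [[ 0.03194161 -0.99947749 -0.00494755]
 [-0.97138582 -0.0298775  -0.23562032]
 [ 0.23534938  0.01233208 -0.97183259]] [-57.60270715 584.38720662 757.02725177]
side [[489.64693532   0.         282.72313519]
 [  0.         489.64693532 208.141156  ]
 [  0.           0.           1.        ]] -0.13997369479279292 [[ 0.67848517 -0.73440585 -0.01749073]
 [-0.56685476 -0.50825092 -0.6483492 ]
 [ 0.46726176  0.44981002 -0.76114216]] [-404.56139938  368.90669124  880.17058048]
```

View pics/top0.png

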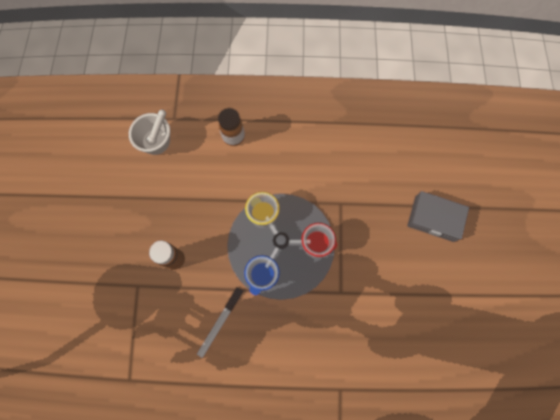

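View pics/side0.png

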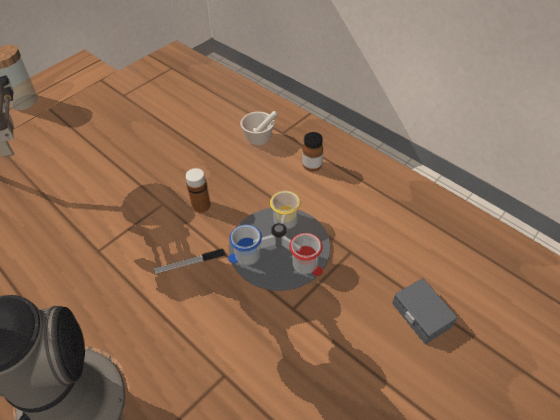

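Top view: the cartridge cap is at (161,252), the carousel centre at (281,245), and the rims are red (318,240), yellow (262,208) and blue (262,273). The bottle is at (231,120), the mortar at (150,133), the file around (220,322) and the box at (440,217). Side view: the cap is at (196,178), with rims red (306,247), yellow (285,203) and blue (246,240).

```bash
cat > h.py <<'E'
import numpy as np, cv2
def ray(c,uv):
    # rays (origin, dirs) in the world; distortion inverted by OpenCV
    n=cv2.undistortPoints(np.float64(uv).reshape(-1,1,2),c["K"],np.array([float(c["k1"]),0,0,0])).reshape(-1,2)
    d=np.c_[n,np.ones(len(n))]@c["R"]; return -c["R"].T@c["t"],d
def plane(c,uv,z):
    o,d=ray(c,uv); return o+d*((z-o[2])/d[:,2])[:,None]
def tri(ca,a,cb,b):
    (o,d),(p,e)=ray(ca,[a]),ray(cb,[b]); d,e=d[0],e[0]
    s=np.linalg.lstsq(np.c_[d,-e],p-o,rcond=None)[0]; A,B=o+s[0]*d,p+s[1]*e
    return (A+B)/2,np.linalg.norm(A-B)
def circ(P):
    s=np.linalg.lstsq(np.c_[2*P[:,:2],np.ones(len(P))],(P[:,:2]**2).sum(1),rcond=None)[0]
    return s[:2],np.sqrt(s[2]+s[:2]@s[:2])
def hull(c,mask,near,rad):
    m=np.zeros_like(mask); cv2.circle(m,near,rad,255,-1); m&=mask
    k=cv2.findContours(m,cv2.RETR_EXTERNAL,cv2.CHAIN_APPROX_NONE)[0]; k=max(k,key=cv2.contourArea)
    return cv2.convexHull(k).reshape(-1,2)
E
python3 - <<'E'
from h import *
T=np.load("top0.npz");S=np.load("side0.npz")
def masks(c):
    h=cv2.cvtColor(c["color"],cv2.COLOR_RGB2HSV); I=lambda a,b:cv2.inRange(h,a,b)
    return {"cap":I((0,0,120),(180,70,255)),"red":I((0,150,110),(5,255,255))|I((172,130,110),(180,255,255)),"yellow":I((22,120,110),(35,255,255)),"blue":I((105,120,90),(130,255,255))}
near={"top":dict(cap=(161,252),red=(318,240),yellow=(262,208),blue=(262,273)),"side":dict(cap=(196,178),red=(306,247),yellow=(285,203),blue=(246,240))}
for k,z in(("cap",110),("red",75),("yellow",75),("blue",75)):
    e=[]
    for n,c in(("top",T),("side",S)):
        m=masks(c)[k]; H=hull(c,m,near[n][k],20)
        P=plane(c,H,z); ce,r=circ(P); el=cv2.fitEllipse(H); e.append(el[0])
        print(k,n,len(H),"plane circle",ce.round(1),"r",r.round(1),"rms",np.std(np.linalg.norm(P[:,:2]-ce,axis=1)).round(1),"ell",np.round(el[0],1),np.round(el[1],1))
    print("   tri",*[np.round(x,1) for x in tri(T,e[0],S,e[1])])
for n,c in(("top",T),("side",S)):
    cv2.imwrite(f"pics/crop_{n}.png",cv2.resize(np.hstack([c["color"][180:310,140:350]])[:,:,::-1],None,fx=3.8,fy=3.8))
print("bystanders", plane(T,[(229,116)],95).round(),plane(T,[(150,133)],60).round(),plane(T,[(240,290),(200,355)],3).round(),plane(T,[(440,217)],43).round())
E
```

```text
cap top 16 plane circle [495.6 181.6] r 22.3 rms 0.3 ell [160.3 251.8] [23.  23.6]
cap side 13 plane circle [494.7 174.2] r 27.0 rms 3.0 ell [194.8 177.2] [19.  19.6]
   tri [498.2 184.2  98.7] 2.6
red top 17 plane circle [ 531.2 -117.6] r 19.2 rms 0.6 ell [317.5 241.4] [18.5 20.4]
red side 11 plane circle [ 525.2 -132. ] r 15.4 rms 2.5 ell [305.6 250.5] [ 8.5 18.1]
   tri [ 536.2 -120.2   55.4] 3.8
yellow top 11 plane circle [595.9  -4.8] r 33.1 rms 0.5 ell [260.2 210.7] [26.  31.5]
yellow side 10 plane circle [595.2  -7.1] r 32.2 rms 0.7 ell [282.1 203.8] [18.3 25.5]
   tri [592.8  -2.   67. ] 1.4
blue top 19 plane circle [464.4 -11.4] r 19.9 rms 0.5 ell [262.3 273.9] [20.  21.3]
blue side 10 plane circle [458.5 -20.8] r 14.2 rms 2.6 ell [245.5 242. ] [ 8. 17.]
   tri [466.7 -11.1  57.3] 1.9
bystanders [[787.  71.  95.]] [[761. 247.  60.]] [[436.  37.   3.]
 [300. 113.   3.]] [[ 596. -379.   43.]]
```

View pics/crop_top.png

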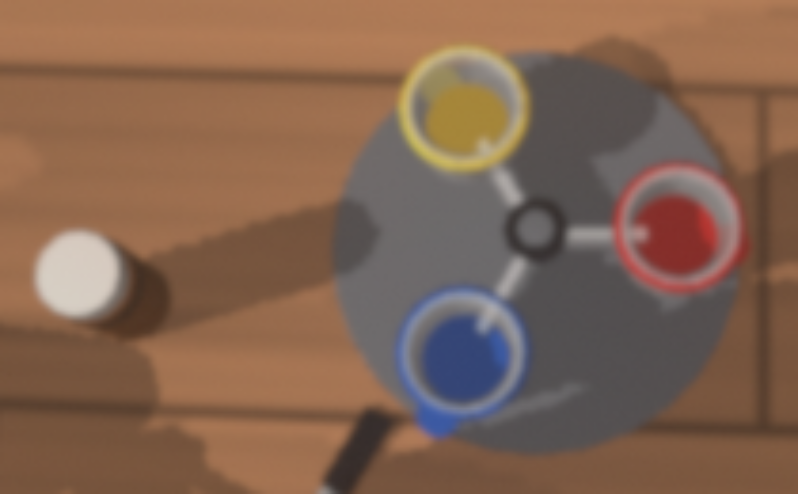

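Crop: rim centres are red ≈(319.2,240.3), yellow ≈(262.1,208.7) and blue ≈(261.8,272.9). Each rim has an outer radius of about 16.5 px. The red and blue masks caught the pads, so I'll loosen them and cross-check the rims against the triangle geometry.

```bash
python3 - <<'E'
from h import *
T=np.load("top0.npz");S=np.load("side0.npz")
near={"top":dict(red=(319,240),yellow=(262,209),blue=(262,273)),"side":dict(red=(306,246),yellow=(285,203),blue=(246,239))}
for n,c in(("top",T),("side",S)):
    h=cv2.cvtColor(c["color"],cv2.COLOR_RGB2HSV); I=lambda a,b:cv2.inRange(h,a,b)
    M=dict(red=I((0,110,120),(4,255,255))|I((165,60,90),(180,255,255)),yellow=I((22,100,100),(38,255,255)),blue=I((100,60,70),(130,255,255)))
    C={}
    for k in M:
        m=np.zeros(M[k].shape,np.uint8); cv2.circle(m,near[n][k],19,255,-1); m&=M[k]
        H=cv2.convexHull(cv2.findNonZero(m)).reshape(-1,2); 
        P=plane(c,H,75)
        for _ in range(3):
            ce,r=circ(P); res=np.abs(np.linalg.norm(P[:,:2]-ce,axis=1)-r); P=P[res<max(1.2,1.5*np.median(res))]
        C[k]=ce; print(n,k,len(P),ce.round(1),r.round(1),res.max().round(1))
    A=np.array([C[k] for k in("red","yellow","blue")]); m=A.mean(0)
    # yaw/centre by least squares onto ideal triangle
    z=(A-m)@[1,1j]; th=np.angle((z*np.exp(-1j*np.array([0,2,-2])*np.pi/3)).sum())
    I3=m+75*np.array([[np.cos(th+a),np.sin(th+a)] for a in np.array([0,2,-2])*np.pi/3])
    print(n,"centre",m.round(1),"yaw",th.round(3),"radii",abs(z).round(1),"ideal",I3.round(1).tolist())
# cap in side: red-channel bright white
h=cv2.cvtColor(S["color"],cv2.COLOR_RGB2HSV); m=cv2.inRange(h,(0,0,150),(180,60,255))
print(hull(S,m,(196,178),20).tolist())
E
```

```text
top red 18 [ 535.6 -119. ] 34.0 0.9
top yellow 15 [595.   -4.6] 33.3 1.2
top blue 24 [466.9  -9.4] 34.7 0.9
top centre [532.5 -44.3] yaw -1.531 radii [74.8 74.1 74.3] ideal [[535.5, -119.3], [595.9, -4.3], [466.1, -9.4]]
side red 20 [ 535.6 -122. ] 34.3 1.2
side yellow 16 [596.2  -7.6] 33.1 0.9
side blue 7 [464.7 -12.1] 36.9 0.6
side centre [532.2 -47.2] yaw -1.531 radii [74.8 75.3 76. ] ideal [[535.2, -122.2], [595.6, -7.2], [465.8, -12.3]]
[[196, 168], [200, 169], [203, 172], [203, 175], [202, 177], [200, 179], [198, 180], [189, 184], [188, 184], [187, 182], [186, 179], [186, 173], [189, 170], [191, 169], [195, 168]]
```

```bash
python3 - <<'E'
import cv2
i=cv2.imread("pics/side0.png"); cv2.imwrite("pics/crop_side2.png",cv2.resize(i[160:280,180:340],None,fx=5,fy=5))
E
```

```text
(no output)
```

View pics/crop_side2.png

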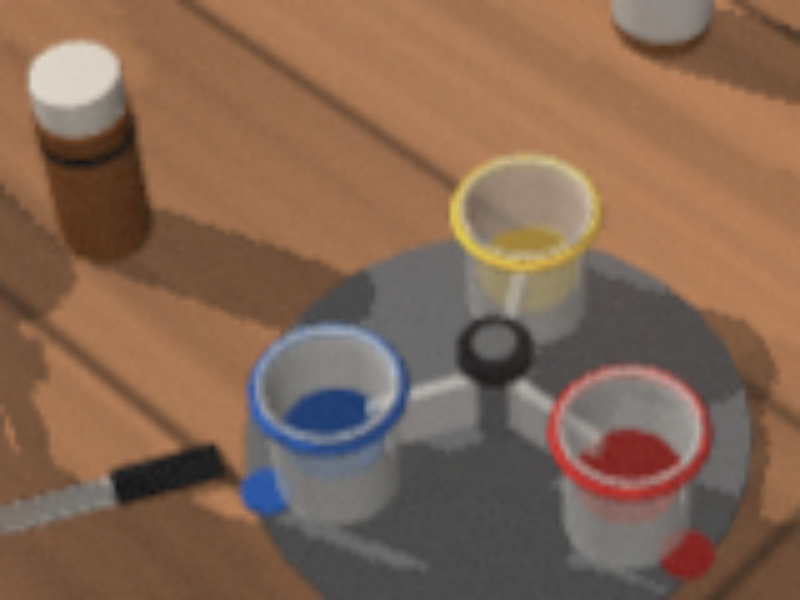

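Side crop: the cap top is at about (195.4,175), and the rims match the fitted circles. The two views agree within 3 mm, and the fitted radii are close to 75 mm. I'll take their mean as the well positions: red (535.4,-120.7), yellow (595.7,-5.7), blue (466,-10.8), and the cartridge at about (495.5,180.3).

The manual's scale: shifts go in shares of 100 cm and turns go in shares of pi rad. Converting my numbers, -300 mm is -0.3, -120 mm is -0.12.

```bash
cat > go.py <<'E'
import sys,numpy as np
from plant import bot
from scipy.spatial.transform import Rotation as R
o=bot.get_obs(); t=np.array([float(a) for a in sys.argv[1:4]])
print("tool delta",(R.from_euler("xyz",o["tcp_rot"]).inv().apply(t-o["tool_pos"])).round(1),"t",o["time"],"F",o["contact_force"].round(2))
E
python3 go.py 495.5 180.3 404
python3 - <<'E'
from h import *
S=np.load("side0.npz"); print(plane(S,[(195.4,175)],110))
E
```

```text
tool delta [-3.709e+02 -1.500e+02  2.000e-01] t 0.1 F [-0.39  0.28 -0.78]
[[498.59032181 177.94508319 110.        ]]
```

Call:
{"fn": "shift_gripper", "kwargs": {
  "motion": [
    [92,-0.062,-0.025,0,0],
    [92,-0.124,-0.05,0,0],
    [92,-0.186,-0.075,0,0],
    [92,-0.247,-0.1,0,0],
    [92,-0.3,-0.12,0,0]
  ]
}}

```text
time: 0.72
tool_pos: [438.0, 243.8, 404.6]
tcp_rot: [3.142, -0.0, 2.7]
contact_force: [0.6, 0.6, -0.1]
grip_width: 91.8
finger_force: 0.0
```

```bash
python3 go.py 495.5 180.3 404
```

```text
tool delta [-79.1 -32.9   0.6] t 0.725 F [ 0.64  0.61 -0.06]
```

To row units: -80 mm is -0.08, 60 mm is 0.06.

```bash
python3 go.py 497 180 237
```

```text
tool delta [-80.7 -32.5 167.6] t 0.725 F [ 0.64  0.61 -0.06]
```

Call:
{"fn": "shift_gripper", "kwargs": {
  "motion": [
    [92,-0.045,-0.018,0,0],
    [92,-0.08,-0.032,0.02,0],
    [92,-0.08,-0.032,0.06,0],
    [92,-0.08,-0.032,0.06,0]
  ]
}}

```text
time: 1.23
tool_pos: [495.0, 181.8, 342.0]
tcp_rot: [-3.137, -0.006, 2.699]
contact_force: [0.4, 0.1, 0.3]
grip_width: 91.7
finger_force: 0.0
```

```bash
python3 go.py 497 180 237
python3 - <<'E'
from plant import bot
import cv2
c=bot.capture("side"); cv2.imwrite("pics/side1.png",cv2.resize(c["color"][90:270,80:300,::-1],None,fx=3,fy=3))
E
```

```text
tool delta [ -3.2  -0.3 105. ] t 1.225 F [0.4  0.15 0.32]
```

View pics/side1.png

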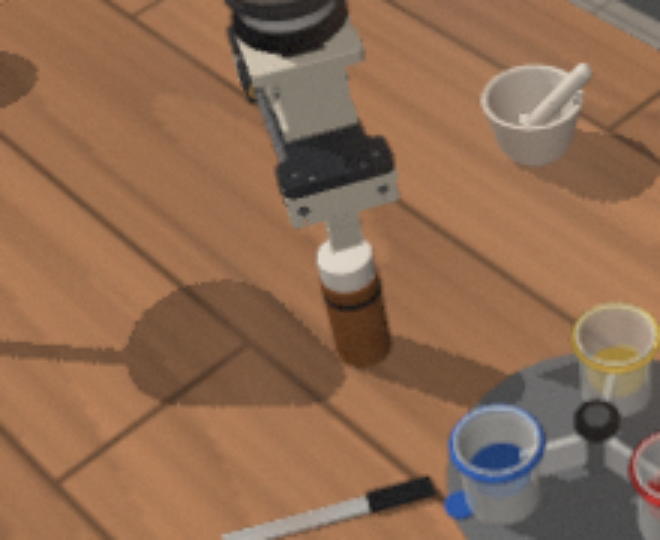

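The fingers straddle the cap, with the finger at x≈345 and the cap at x≈346 in the crop. Next I descend, close and lift.

To row units: 105 mm is 0.105, 95 mm is 0.095.

Call:
{"fn": "shift_gripper", "kwargs": {
  "motion": [
    [92,0,0,0.05,0],
    [92,0,0,0.095,0],
    [92,0,0,0.105,0],
    [92,0,0,0.105,0]
  ]
}}

```text
time: 1.78
tool_pos: [496.2, 182.9, 241.1]
tcp_rot: [3.141, 0.001, 2.7]
contact_force: [0.1, 1.0, 0.0]
grip_width: 91.1
finger_force: 0.0
```

```bash
python3 go.py 497 180 237
```

```text
tool delta [-2.  -2.3  4.1] t 1.775 F [0.08 0.97 0.02]
```

Call:
{"fn": "shift_gripper", "kwargs": {
  "motion": [
    [40,0,0,0,0],
    [40,0,0,0,0],
    [40,0,0,0,0],
    [40,0,0,0,0],
    [40,0,0,0,0]
  ]
}}

```text
time: 2.4
tool_pos: [495.6, 182.4, 239.8]
tcp_rot: [3.141, 0.0, 2.7]
contact_force: [0.2, 0.6, 0.2]
grip_width: 47.0
finger_force: 0.0
```

```bash
python3 go.py 497 180 237
```

```text
tool delta [-2.2 -1.6  2.8] t 2.4 F [0.16 0.62 0.2 ]
```

Call:
{"fn": "shift_gripper", "kwargs": {
  "motion": [
    [40,0,0,0,0],
    [40,0,0,0,0],
    [40,0,0,0,0]
  ]
}}

```text
time: 2.78
tool_pos: [495.7, 182.5, 239.8]
tcp_rot: [3.141, 0.0, 2.7]
contact_force: [-0.3, 0.1, 1.3]
grip_width: 45.4
finger_force: 30.0
```

Call:
{"fn": "shift_gripper", "kwargs": {
  "motion": [
    [40,0,0,-0.015,0],
    [40,0,0,-0.045,0],
    [40,0,0,-0.09,0],
    [40,0,0,-0.11,0],
    [40,0,0,-0.11,0]
  ]
}}

```text
time: 3.4
tool_pos: [495.7, 182.4, 351.7]
tcp_rot: [3.139, 0.003, 2.7]
contact_force: [-0.0, 0.7, -2.6]
grip_width: 45.6
finger_force: 30.0
```

Call:
{"fn": "shift_gripper", "kwargs": {
  "motion": [
    [40,0,0,0,0],
    [40,0,0,0,0],
    [40,0,0,0,0],
    [40,0,0,0,0]
  ]
}}

```text
time: 3.9
tool_pos: [495.7, 182.4, 349.3]
tcp_rot: [-3.141, -0.001, 2.7]
contact_force: [0.5, -0.2, -3.8]
grip_width: 45.8
finger_force: 30.0
```

```bash
python3 - <<'E'
from plant import bot
import numpy as np
f=[];m=[]
for i in range(12):
    bot.capture("top"); o=bot.get_obs(); f.append(o["contact_force"]);m.append(o["moment"])
f=np.array(f); print(f.round(2)); print(f.mean(0),f.std(0),-f[:,2].mean()/9.81,np.mean(m,0),o["tool_pos"],o["time"],o["finger_force"])
c=bot.capture("side"); np.savez("side2.npz",**c)
c=bot.capture("top"); np.savez("top2.npz",**c)
E
```

```text
[[-0.05 -0.45 -3.09]
 [-0.72  0.44 -2.58]
 [-0.07  0.3  -2.56]
 [ 0.84 -0.36 -3.04]
 [ 0.73  0.77 -2.12]
 [ 0.14 -0.26 -2.58]
 [ 0.37 -0.15 -2.82]
 [-0.94 -0.2  -3.95]
 [ 0.7   0.07 -2.2 ]
 [-0.11  0.34 -2.33]
 [-0.04  0.56 -2.4 ]
 [ 0.89  0.55 -2.21]]
[ 0.14543396  0.1336936  -2.65687978] [0.56777118 0.39423968 0.49247211] 0.27083382027872055 [0.01740231 0.0033452  0.00359893] [495.64862479 182.41081868 349.77614727] 4.5 29.99947339296341
```

```bash
python3 - <<'E'
from plant import bot
from h import *
f=[]
for i in range(40): bot.capture("top"); f.append(bot.get_obs()["contact_force"][2])
f=np.array(f); print("mean g",-f.mean()/9.81*1000,"+-",f.std()/len(f)**.5/9.81*1000)
o=bot.get_obs(); p=o["tool_pos"]; print(p,o["time"])
S=np.load("side2.npz"); h=cv2.cvtColor(S["color"],cv2.COLOR_RGB2HSV)
d=S["R"]@np.array([p[0],p[1],140])+S["t"]
proj=lambda X:cv2.projectPoints(np.float64(X),cv2.Rodrigues(S["R"])[0],S["t"],S["K"],np.array([float(S["k1"]),0,0,0]))[0].reshape(-1,2)
print("expected underside/60mm/top",proj([[p[0],p[1],z] for z in(110,170,220)]).round(1))
u,v=proj([[p[0],p[1],110]])[0].astype(int); print(u,v)
cv2.imwrite("pics/side2.png",cv2.resize(S["color"][v-70:v+50,u-60:u+60,::-1],None,fx=5,fy=5))
E
```

```text
mean g 270.2737112813774 +- 8.192619106044367
[495.66029059 182.39290907 349.72511213] 6.6
expected underside/60mm/top [[193.2 174.8]
 [189.  155.6]
 [185.3 138.4]]
193 174
```

View pics/side2.png

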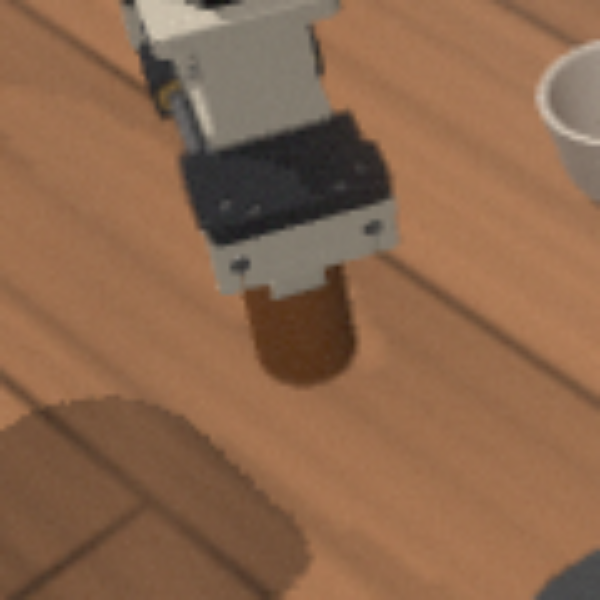

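Mass is about 270 ± 8 g, which puts it in the yellow class. In the picture the cartridge hangs upright, its underside at column ≈194.2 against the expected 193.2, so it is centred within 2 mm.

To row units: -170 mm is -0.17, -166 mm is -0.166.

```bash
python3 go.py 595.2 -5.5 349.7
```

```text
tool delta [-170.3 -127.3    0. ] t 6.6 F [-0.25 -0.15 -2.95]
```

Call:
{"fn": "shift_gripper", "kwargs": {
  "motion": [
    [40,-0.05,-0.038,0,0],
    [40,-0.1,-0.076,0,0],
    [40,-0.143,-0.108,0,0],
    [40,-0.166,-0.125,0,0],
    [40,-0.17,-0.127,0,0]
  ]
}}

```text
time: 7.22
tool_pos: [595.6, -7.0, 349.3]
tcp_rot: [-3.141, -0.0, 2.697]
contact_force: [-0.6, 0.1, -2.8]
grip_width: 45.0
finger_force: 30.0
```

```bash
python3 go.py 595.2 -5.5 349.7
```

```text
tool delta [ 1.   1.2 -0.4] t 7.225 F [-0.6   0.08 -2.79]
```

To row units: 26 mm is 0.026, 24 mm is 0.024.

Call:
{"fn": "shift_gripper", "kwargs": {
  "motion": [
    [40,0,0,0.01,0],
    [40,0,0,0.024,0],
    [40,0,0,0.026,0],
    [40,0,0,0.026,0]
  ]
}}

```text
time: 7.72
tool_pos: [594.9, -4.4, 323.5]
tcp_rot: [-3.141, -0.001, 2.701]
contact_force: [0.1, 0.5, -3.0]
grip_width: 45.9
finger_force: 30.0
```

```bash
python3 go.py 595.2 -5.5 324
python3 - <<'E'
from plant import bot
import cv2,numpy as np
a=bot.capture("side")["color"][140:260,220:350]; b=bot.capture("top")["color"][150:270,200:330]
cv2.imwrite("pics/over.png",cv2.resize(np.hstack([a,b])[:,:,::-1],None,fx=3,fy=3))
E
```

```text
tool delta [-0.7 -0.8 -0.5] t 7.725 F [ 0.09  0.49 -3.01]
```

View pics/over.png

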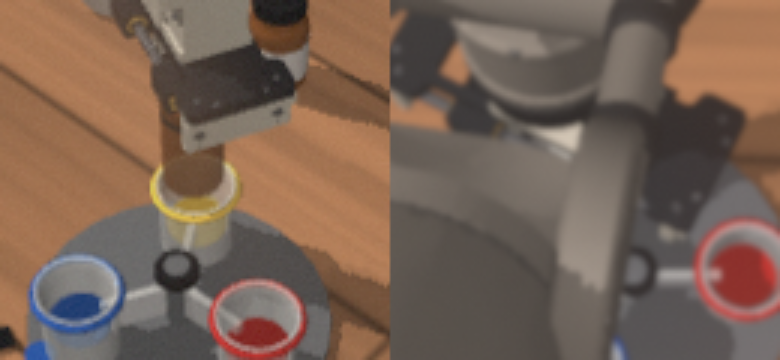

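Side half: the cartridge underside is at column ≈192 and the yellow rim centre at ≈196 (3x), so it sits about 1.5 mm left. In the top half the arm hides the well. I'll correct by about -1.5 mm in tool x and descend slowly.

To row units: 10 mm is 0.01, -1.5 mm is -0.0015.

Call:
{"fn": "shift_gripper", "kwargs": {
  "motion": [
    [40,-0.0015,-0.0006,0,0],
    [40,-0.0015,-0.0006,0.003,0],
    [40,-0.0015,-0.0006,0.006,0],
    [40,-0.0015,-0.0006,0.008,0],
    [40,-0.0015,-0.0006,0.01,0]
  ]
}}

```text
time: 8.45
tool_pos: [596.1, -6.3, 313.5]
tcp_rot: [3.142, -0.0, 2.7]
contact_force: [0.4, 0.5, -3.4]
grip_width: 45.4
finger_force: 30.0
```

Call:
{"fn": "shift_gripper", "kwargs": {
  "motion": [
    [40,0,0,0.002,0],
    [40,0,0,0.004,0],
    [40,0,0,0.006,0],
    [40,0,0,0.006,0]
  ]
}}

```text
time: 8.95
tool_pos: [596.1, -6.3, 307.5]
tcp_rot: [3.142, -0.0, 2.7]
contact_force: [-0.4, 0.0, -3.3]
grip_width: 45.5
finger_force: 30.0
```

To row units: 5 mm is 0.005, 4 mm is 0.004.

Call:
{"fn": "shift_gripper", "kwargs": {
  "motion": [
    [40,0,0,0.002,0],
    [40,0,0,0.004,0],
    [40,0,0,0.005,0],
    [40,0,0,0.005,0]
  ]
}}

```text
time: 9.45
tool_pos: [596.1, -6.3, 302.6]
tcp_rot: [-3.142, -0.0, 2.7]
contact_force: [0.6, -1.7, -2.6]
grip_width: 45.2
finger_force: 30.0
```

Call:
{"fn": "shift_gripper", "kwargs": {
  "motion": [
    [40,0,0,0.002,0],
    [40,0,0,0.004,0],
    [40,0,0,0.005,0],
    [40,0,0,0.005,0]
  ]
}}

```text
time: 9.95
tool_pos: [596.1, -6.3, 297.6]
tcp_rot: [3.142, -0.0, 2.7]
contact_force: [0.7, 0.6, -2.5]
grip_width: 45.5
finger_force: 30.0
```

To row units: 6 mm is 0.006, 4 mm is 0.004.

Call:
{"fn": "shift_gripper", "kwargs": {
  "motion": [
    [40,0,0,0.002,0],
    [40,0,0,0.004,0],
    [40,0,0,0.006,0],
    [40,0,0,0.006,0]
  ]
}}

```text
time: 10.45
tool_pos: [596.1, -6.3, 291.5]
tcp_rot: [-3.142, -0.0, 2.7]
contact_force: [-0.5, -0.2, -2.7]
grip_width: 45.6
finger_force: 30.0
```

Call:
{"fn": "shift_gripper", "kwargs": {
  "motion": [
    [40,0,0,0.001,0],
    [40,0,0,0.002,0],
    [40,0,0,0.003,0],
    [40,0,0,0.003,0]
  ]
}}

```text
time: 10.95
tool_pos: [596.1, -6.2, 288.6]
tcp_rot: [3.142, -0.0, 2.7]
contact_force: [-0.5, 0.2, -2.9]
grip_width: 44.9
finger_force: 30.0
```

To row units: 3 mm is 0.003, 2 mm is 0.002.

Call:
{"fn": "shift_gripper", "kwargs": {
  "motion": [
    [40,0,0,0.001,0],
    [40,0,0,0.002,0],
    [40,0,0,0.003,0],
    [40,0,0,0.003,0]
  ]
}}

```text
time: 11.45
tool_pos: [596.1, -6.3, 285.6]
tcp_rot: [-3.142, -0.0, 2.7]
contact_force: [-0.3, -0.0, -2.0]
grip_width: 45.4
finger_force: 30.0
```

To row units: 3 mm is 0.003, 2 mm is 0.002.

Call:
{"fn": "shift_gripper", "kwargs": {
  "motion": [
    [40,0,0,0.001,0],
    [40,0,0,0.002,0],
    [40,0,0,0.003,0],
    [40,0,0,0.003,0]
  ]
}}

```text
time: 11.95
tool_pos: [596.1, -6.3, 282.6]
tcp_rot: [3.142, -0.0, 2.7]
contact_force: [-0.6, 0.2, -2.7]
grip_width: 45.6
finger_force: 30.0
```

To row units: 3 mm is 0.003, 2 mm is 0.002.

Call:
{"fn": "shift_gripper", "kwargs": {
  "motion": [
    [40,0,0,0.001,0],
    [40,0,0,0.002,0],
    [40,0,0,0.003,0],
    [40,0,0,0.003,0]
  ]
}}

```text
time: 12.45
tool_pos: [596.1, -6.3, 279.6]
tcp_rot: [3.142, -0.0, 2.7]
contact_force: [0.3, 0.3, -2.0]
grip_width: 45.4
finger_force: 30.0
```

To row units: 3 mm is 0.003, 2 mm is 0.002.

Call:
{"fn": "shift_gripper", "kwargs": {
  "motion": [
    [40,0,0,0.001,0],
    [40,0,0,0.002,0],
    [40,0,0,0.003,0],
    [40,0,0,0.003,0]
  ]
}}

```text
time: 12.95
tool_pos: [596.1, -6.2, 276.6]
tcp_rot: [3.142, -0.0, 2.7]
contact_force: [-0.3, 0.5, -3.5]
grip_width: 45.1
finger_force: 30.0
```

To row units: 3 mm is 0.003, 2 mm is 0.002.

Call:
{"fn": "shift_gripper", "kwargs": {
  "motion": [
    [40,0,0,0.001,0],
    [40,0,0,0.002,0],
    [40,0,0,0.003,0],
    [40,0,0,0.003,0]
  ]
}}

```text
time: 13.45
tool_pos: [596.1, -6.3, 273.6]
tcp_rot: [3.142, -0.0, 2.7]
contact_force: [0.2, 0.3, -2.1]
grip_width: 45.5
finger_force: 30.0
```

To row units: 3 mm is 0.003, 2 mm is 0.002.

Call:
{"fn": "shift_gripper", "kwargs": {
  "motion": [
    [40,0,0,0.001,0],
    [40,0,0,0.002,0],
    [40,0,0,0.003,0],
    [40,0,0,0.003,0]
  ]
}}

```text
time: 13.95
tool_pos: [596.2, -6.3, 270.9]
tcp_rot: [3.141, 0.0, 2.7]
contact_force: [-0.1, 0.4, -0.6]
grip_width: 45.4
finger_force: 30.0
```

The wrist load is rising, so the pad has been found. I'll press on gently.

To row units: 2 mm is 0.002, 1 mm is 0.001.

Call:
{"fn": "shift_gripper", "kwargs": {
  "motion": [
    [40,0,0,0.001,0],
    [40,0,0,0.002,0],
    [40,0,0,0.002,0],
    [40,0,0,0.002,0]
  ]
}}

```text
time: 14.45
tool_pos: [596.2, -6.3, 269.1]
tcp_rot: [3.141, 0.001, 2.7]
contact_force: [-1.4, -0.4, 4.8]
grip_width: 45.7
finger_force: 30.0
```

To row units: 1.1 mm is 0.0011.

Call:
{"fn": "shift_gripper", "kwargs": {
  "motion": [
    [40,0,0,0.0011,0],
    [40,0,0,0.0011,0],
    [40,0,0,0.0011,0],
    [40,0,0,0.0011,0]
  ]
}}

```text
time: 14.95
tool_pos: [596.3, -6.3, 268.3]
tcp_rot: [3.141, 0.001, 2.7]
contact_force: [-3.1, -0.7, 7.5]
grip_width: 45.4
finger_force: 30.0
```

```bash
python3 - <<'E'
from plant import bot
import numpy as np
f=[]
for i in range(10): bot.capture("top"); f.append(bot.get_obs()["contact_force"])
print(np.mean(f,0),bot.get_obs()["tool_pos"])
E
```

```text
[-2.22009177 -0.13076633  7.52042425] [596.24365603  -6.31817922 268.30282058]
```

The load was held at about 10.2 N (7.5 N plus the 2.65 N weight). Now I'll ease off, release and rise.

To row units: -2.4 mm is -0.0024, -2 mm is -0.002.

Call:
{"fn": "shift_gripper", "kwargs": {
  "motion": [
    [40,0,0,-0.001,0],
    [40,0,0,-0.002,0],
    [40,0,0,-0.0024,0],
    [40,0,0,-0.0024,0]
  ]
}}

```text
time: 15.95
tool_pos: [596.2, -6.3, 269.9]
tcp_rot: [3.141, -0.0, 2.7]
contact_force: [-1.0, -0.2, 1.9]
grip_width: 45.4
finger_force: 30.0
```

Call:
{"fn": "shift_gripper", "kwargs": {
  "motion": [
    [60,0,0,0,0],
    [80,0,0,0,0],
    [92,0,0,0,0],
    [92,0,0,0,0],
    [92,0,0,0,0]
  ]
}}

```text
time: 16.58
tool_pos: [596.1, -6.3, 270.0]
tcp_rot: [3.142, -0.0, 2.7]
contact_force: [0.1, 0.1, -0.2]
grip_width: 89.3
finger_force: 0.0
```

Next I rise straight up, then retreat sideways for a clear look.

To row units: -140 mm is -0.14, -110 mm is -0.11.

Call:
{"fn": "shift_gripper", "kwargs": {
  "motion": [
    [92,0,0,-0.02,0],
    [92,0,0,-0.06,0],
    [92,0,0,-0.11,0],
    [92,0,0,-0.14,0],
    [92,0,0,-0.14,0]
  ]
}}

```text
time: 17.2
tool_pos: [596.3, -6.3, 412.8]
tcp_rot: [3.14, 0.005, 2.7]
contact_force: [0.3, -0.2, 0.1]
grip_width: 91.8
finger_force: 0.0
```

Call:
{"fn": "shift_gripper", "kwargs": {
  "motion": [
    [92,0.04,0.04,0,0],
    [92,0.08,0.08,0,0],
    [92,0.12,0.12,0,0],
    [92,0.16,0.16,0,0],
    [92,0.16,0.16,0,0]
  ]
}}

```text
time: 17.82
tool_pos: [518.2, 210.0, 408.7]
tcp_rot: [-3.141, -0.002, 2.705]
contact_force: [-0.4, -0.5, -0.4]
grip_width: 91.6
finger_force: 0.0
```

Call:
{"fn": "shift_gripper", "kwargs": {
  "motion": [
    [92,0,0,0,0],
    [92,0,0,0,0],
    [92,0,0,0,0]
  ]
}}

```text
time: 18.2
tool_pos: [520.4, 205.6, 409.8]
tcp_rot: [-3.141, -0.0, 2.698]
contact_force: [0.3, 0.3, 0.1]
grip_width: 91.7
finger_force: 0.0
```

```bash
python3 - <<'E'
from plant import bot
import cv2,numpy as np
a=bot.capture("side"); b=bot.capture("top"); np.savez("top3.npz",**b)
cv2.imwrite("pics/end.png",cv2.resize(np.hstack([a["color"][90:350,150:470],b["color"][90:350,120:480]])[:,:,::-1],None,fx=1.17,fy=1.17))
T=np.load("top0.npz")["color"].astype(int); d=np.abs(b["color"].astype(int)-T).max(2)
for n,(u,v) in dict(bottle=(231,125),mortar=(150,133),file=(220,322),box=(440,217)).items(): print(n,np.median(d[v-20:v+20,u-20:u+20]))
E
```

```text
bottle 1.0
mortar 1.0
file 45.0
box 27.0
```

View pics/end.png

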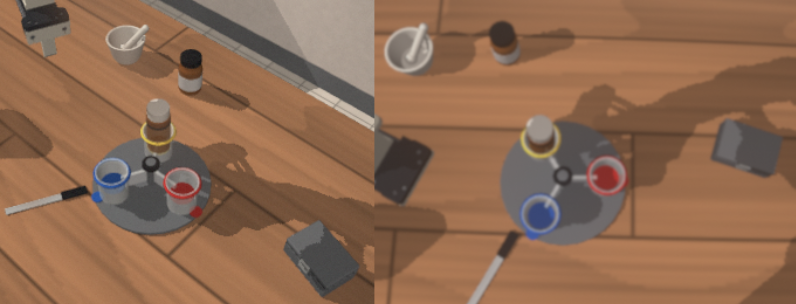

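The cartridge stands upright in the yellow well: its cap is at (158,108) and the rim at (158,131) in the side half. The bystanders are where they were, and the differences at the file and box are only shadow. The robot is clear of everything, so I'm handing the job in.

```bash
python3 -c "
from plant import bot
print(bot.close_job())"
```

```text
the job is handed in; nothing more can be done
None
```

I judged the cartridge at about 270 g (part used), bedded it in the yellow well with about 10 N, released it standing upright there with the bystanders undisturbed, and handed the job in; the hand-in returned no verdict.

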